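Stand the roller bracket in its kit tray

TASK

One of the three kit trays still lacks its bearing bracket, which lies on its back on the bench in front of that tray. Tip it up so that it stands on its foot, and slide it, toe first, into the tray's empty bay until the toe is home against the back wall, squarely and the same way round as the brackets in the other two trays. Leave the other brackets and the rollers where they are.

Things in the scene. Friction and masses are not known exactly. Their poses are not given: they have to be found in the camera images.
- bracket: The loose bracket: white cast L, 80 mm wide, 0.36 to 0.56 kg. Foot plate 88 x 80 x 12 mm, upright plate 12 mm thick and 80 mm high, half-round at the top (40 mm radius). Origin: middle of the heel edge, where the foot's underside meets the upright's flat back. x runs from heel to toe, z from the foot up the upright, y across; standing correctly, z is up. Friction on bench 0.5 to 0.7.
- bracket_mid (a point): Centre of its upright plate (x = 6, z = 40 mm in the bracket's frame; same axes). The upright's inner face (x = 12 mm) carries a bearing boss 50 mm across, 8 mm proud, and 24 mm webs at both sides of the inside corner. The bracket's centre of mass lies about 25 mm from its origin along x and 24 mm along z.
- bracket_toe (a point): Middle of the toe edge, foot's underside (x = 88 mm in the bracket's frame; same axes); the foot's inner face is at z = 12 mm. At the start the back lies on the bench, x points up, so the foot stands up as an 88 mm high wall on the tray's side. Pushed near this upper edge from the inside, towards the tray, the bracket tips over its heel and past 45 degrees falls onto its foot.
- tray_c: Kit tray that lacks its bracket; bare steel, fixed. Origin: centre of its underside; x from open front to back wall, away from the robot; y left. 118 deep (x), 171 wide (y), floor 1.5, walls 3 mm thick and 20 high at back, both sides and one divider; no front wall, floor bevelled to the bench over the first 18 mm. Left bay y = +32 to +82 mm has a roller; right bay is empty, y = -82 to +29 mm.
- tray_c_bay (a point): Point on the tray's floor at the foot of the back wall's inner face, in the middle of the empty bay (x = +56, y = -26.5, z = 1.5 mm in the tray's frame); axes as the tray's. The bracket's toe edge belongs here.
- bracket_a: Bracket like the loose one, standing in its own tray as it should: foot down, toe to the back wall. Origin and axes as the loose bracket's. Not to be moved.
- bracket_b: As bracket_a, in another tray.
- roller_a: Knurled aluminium roller, 39 mm diameter, 92 mm long over its journals, lying in the left bay of the tray of bracket_a. Origin at its centre, x along its axis. Not to be moved.
- roller_b: As roller_a, in the tray of bracket_b.
- roller_c: As roller_a, in the left bay of the tray that lacks its bracket.
Not all that is in view belongs to the job. Leave any yellow look-alike of the bracket alone. Leave any orange look-alike of the tray_c alone.

How it is judged (in metres and radians):
At the end, for the whole second after the job is handed in: The loose bracket stands at rest on its foot on the floor of the empty bay (upright within 0.06 rad), released, its toe pointing to the back wall and within 8 mm of it, square to the tray within 0.12 rad (7 degrees) (angle between bracket's own z axis and vertical below 0.06 rad and x of bracket_toe in the frame of tray_c_bay above -0.008 m and z of bracket_toe in the frame of tray_c_bay below 0.004 m and x of bracket in the frame of tray_c_bay below -0.075 m and y of bracket_toe in the frame of tray_c_bay between -0.03 and 0.03 m and angle between the x axis of bracket and the x axis of tray_c, either way round below 0.12 rad and linear speed of bracket below 0.02 m/s); the robot touches nothing.
It fails at once if a bracket standing in another tray is shifted by more than 15 mm or tipped (distance of any of bracket_a, bracket_b from where it was at the start of the episode above 0.015 m or angle between any of bracket_a, bracket_b's own z axis and vertical above 0.3 rad).
It fails at once if a roller is shifted by more than 15 mm (distance of any of roller_a, roller_b, roller_c from where it was at the start of the episode above 0.015 m).
It also fails if it takes over 51 s, if anything falls off the work surface, if the arm or the gripper's body presses on something with over 40 N, if the wrist force passes 120 N, or if a joint passes its speed limit or range.

ROBOT

A 6-joint arm with a two-finger parallel gripper is mounted at the origin on the work surface. World frame = base frame: x ahead of the robot, y to its left, z up, the work surface at z = 0. Lengths are in m, angles in degrees, forces in N, time in s.
With the tool pointing down it reaches from about 0.25 to 0.725 m from the base axis. Payload 9.7 kg.
Tool frame: the origin (TCP) lies on the centre line of the jaws, within the pads' length; the fingertips stand 19 mm ahead of it and the grasp point (between the pads) is the TCP; z points along the fingers, y is the direction in which the jaws open and shut (so a half turn about z gives the same grasp; the last joint's range is limited). The gripper opens to 85 mm and grips with 20 to 120 N. Pads are 22 mm wide; open, the fingers measure 114 mm over their backs; the gripper's body (76 mm by 85 mm) begins 54 mm behind the grasp point. The pads swing forward as they close: fully open they stand 13 mm farther back than shut.
Start: joints at [-76.604, 4.979, 10.078, 95.1, 0, 90], TCP at [0.127, -0.535, 0.25] pointing down, gripper open.
Joint ranges: [-179.16, 179.16], [-48.56, 103.87], [-65.8, 70.77], [-126.05, 130.52], [-82.76, 87.17], [-180, 180]. Speed limits (degrees/s): [127.2, 127.2, 147.25, 180, 180, 180].

INTERFACE

Orientations are given as [roll, pitch, yaw] about the fixed x, y, z axes, in that order (R = Rz(yaw) Ry(pitch) Rx(roll)).
In Python, from workcell import bot gives the robot as it stands.
- The arm moves only by the tool servo_tool, never from a script. Its argument "motion" is a list that holds one entry, the list of rows, each a list of 6 numbers: the shift along the tool's x, y, z in mm, then the turn, a rotation vector about the tool's x, y, z in rad. A call has 1 to 5 rows; each row shifts and turns the commanded pose from where the row before left it, along the tool's axes as they then stand; what a row does not reach is not made up. A row lasts 1/10 s, in which the tool goes at most 50 mm and 8.59 degrees, less where a joint would pass 70% of its speed; a pose out of reach is approached as far as the arm can. A call is refused whole if a number of a shift passes 50 or a number of a turn 0.15, either way. A call with a gripper value outside its range is refused whole. "gripper" is the finger opening in mm, from 0 to 85.4, set as the call begins (left out, the last holds). The fingers move at their own pace and stop on an object; "newtons" is the grip in N (left out, the last holds). Time passes only in rows, so rows that do not move let the fingers close. It gives the time, the measured TCP pose, the force and the opening at its end, in the units of the state.
- bot.get_obs(): the state, without advancing time (a new reading comes with each control period).
- bot.camera(name): name is "side" or "top"; returns a dict with "color" (480x640x3 uint8, red, green, blue), "fx", "fy", "cx", "cy" (pixels), "R" (3x3) and "t" (3): a world point X has camera coordinates R X + t. Camera axes: x right, y down, z forward; pixel columns grow to the right and rows downward; lengths in m; the calibration is good to about 2 mm. A picture is of the moment at which its call begins. There is no depth.
- bot.job_done(): hands the job in, once; it reports no verdict.
Trained networks look in a picture, given as the dict that the camera call returned (one of the last four; its "shot" number tells which), for a name from the list of things; names that differ only in an ending like _2 or _b are one class to them, and where a whole thing is asked for, a point or a joint stands for the part that bears it (a point fixed in the world has none). Each returns a list of dicts, best first, with "confidence" (0 to 1); they miss things now and then, are a little off and sometimes report something else, mostly with a low value. They report only what shows in the picture. A call takes as long as a camera call. They do not tell look-alikes from the thing itself.
- bot.look_for(picture, label): "rect" ([left, top, width, height] in pixels, round what is visible of it).
The state is a dict: "time": time; "q": joint angles; "qd": joint speeds; "joint_efforts": joint torques, N m; "ee_pos": TCP position; "tcp_rot": TCP orientation; "wrist_force": force on the tool from outside, world axes, zero at the start; "torque": the same for the moment, N m; "opening": finger opening in m.
Only numpy, scipy, OpenCV 4.12 (cv2) and the standard library are available. Lean on these libraries where they do the work, as an engineer would, in place of code of your own. Each camera call takes 0.05 s, during which the arm holds its last target.

## Working session

There is one attempt and no reset: what is moved stays moved. The work goes in short steps, Python scripts to look and compute and a tool call to move; the robot and the scene stay as the last step left them, time stands still between calls to the robot, and variables do not carry over. Pictures are saved under pics/ and viewed, and the job is handed in when it is done.

Besides the shell and the picture viewer there is one more tool, called after "Request:" as name([rows], argument=value, ...), one row to a line, values as JSON. servo_tool: Moves the arm, as the interface text tells. Its arguments: {"type":"object","properties":{"motion":{"type":"array","items":{"type":"array","items":{"type":"array","items":{"type":"number"}}}},"gripper":{"type":"number"},"newtons":{"type":"number"}},"required":["motion"]}

```bash
mkdir -p pics
cat > h.py <<'E'
import numpy as np,cv2
from workcell import bot
def shot(name,fn):
    p=bot.camera(name); cv2.imwrite('pics/'+fn,p['color'][:,:,::-1]); return p
def ray(p,u,v,z):
    d=np.linalg.solve(p['R'],[(u-p['cx'])/p['fx'],(v-p['cy'])/p['fy'],1]); o=-np.array(p['R']).T@np.array(p['t'])
    return o+d*(z-o[2])/d[2]
def proj(p,X):
    c=np.array(p['R'])@np.array(X,float)+np.array(p['t']); return p['fx']*c[0]/c[2]+p['cx'],p['fy']*c[1]/c[2]+p['cy']
E
python3 - <<'E'
from h import *
import pickle
for n in('top','side'):
    p=shot(n,n+'1.png'); pickle.dump(p,open(n+'1.pkl','wb'))
    print(n,p['fx'],p['cx'],p['cy'],-np.array(p['R']).T@p['t'],np.round(p['R'],3).tolist())
    for l in('bracket','bracket_toe','tray_c','roller_c'):
        try: print(l,[(np.round(d['rect']).tolist(),round(d['confidence'],2)) for d in bot.look_for(p,l)])
        except Exception as e: print(l,e)
print(bot.get_obs())
E
```

```text
top 593.6005046783986 316.96258253057255 240.16231728867385 [0.45082632 0.02389832 1.02419253] [[0.029, -0.999, -0.021], [-0.994, -0.026, -0.109], [0.108, 0.024, -0.994]]
bracket [([441.0, 319.0, 61.0, 54.0], 0.92), ([473.0, 170.0, 53.0, 50.0], 0.89), ([366.0, 301.0, 60.0, 52.0], 0.6)]
bracket_toe [([441.0, 318.0, 63.0, 53.0], 0.77), ([366.0, 298.0, 61.0, 56.0], 0.66)]
tray_c [([319.0, 162.0, 104.0, 75.0], 0.84), ([201.0, 288.0, 118.0, 89.0], 0.8)]
roller_c [([208.0, 168.0, 30.0, 53.0], 0.78), ([439.0, 173.0, 22.0, 60.0], 0.75), ([321.0, 172.0, 26.0, 51.0], 0.64)]
side 490.5588046722688 317.5298517109102 224.69568983085193 [ 0.39451981 -0.59811358  0.67608314] [[0.97, -0.241, -0.006], [-0.169, -0.663, -0.729], [0.172, 0.708, -0.684]]
bracket [([235.0, 258.0, 51.0, 72.0], 0.65), ([229.0, 322.0, 64.0, 92.0], 0.63), ([390.0, 332.0, 77.0, 70.0], 0.56), ([328.0, 224.0, 98.0, 87.0], 0.3)]
bracket_toe [([226.0, 325.0, 65.0, 89.0], 0.86), ([231.0, 259.0, 52.0, 70.0], 0.81), ([318.0, 166.0, 44.0, 19.0], 0.72)]
tray_c [([195.0, 186.0, 86.0, 76.0], 0.78), ([330.0, 225.0, 93.0, 85.0], 0.63), ([317.0, 170.0, 44.0, 14.0], 0.22)]
roller_c [([342.0, 225.0, 49.0, 28.0], 0.83), ([371.0, 306.0, 58.0, 31.0], 0.69), ([318.0, 167.0, 42.0, 17.0], 0.69)]
{'time': 0.5, 'q': array([-7.66041256e+01,  4.98020453e+00,  1.00773581e+01,  9.50986233e+01,
        2.07630241e-03,  9.00000210e+01]), 'qd': array([ 0.04220681, -0.11212263,  0.03189064,  0.07265632, -0.05697301,
        0.05101931]), 'joint_efforts': array([ 3.58243251e-04, -5.19640481e+01,  4.64550018e+01,  1.72479453e-03,
       -5.94738935e-05,  7.95352094e-06]), 'ee_pos': array([ 0.12743222, -0.53503378,  0.25026395]), 'tcp_rot': array([-1.79998530e+02, -2.07630187e-03,  1.33958533e+01]), 'wrist_force': array([ 0.13071207, -0.79347057,  0.34218834]), 'torque': array([-0.031994  , -0.00822322,  0.0471071 ]), 'opening': 0.08559724605771576}
```

View pics/top1.png

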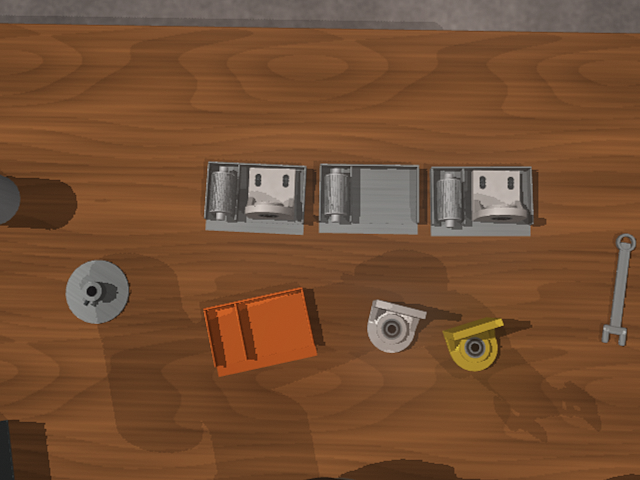

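View pics/side1.png

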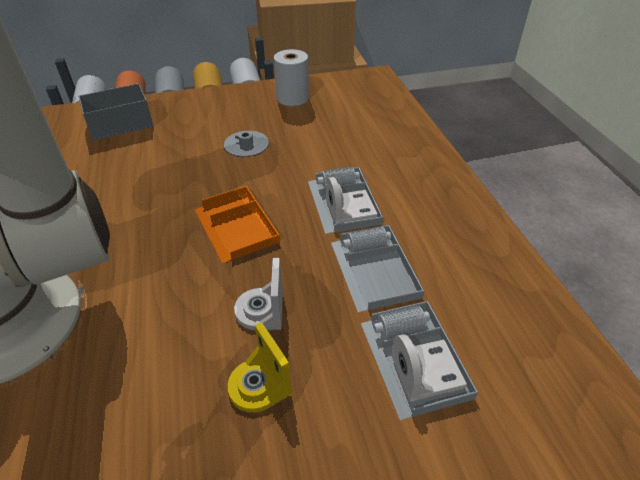

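The top view shows the white bracket lying with its foot wall at about (374–426, 300–318). The yellow look-alike is close by on the right at (475,340). The tray that lacks its bracket is at (320–418, 165–235). Next I'll enlarge both for corners.

Run:
```python
import cv2
a=cv2.imread('pics/top1.png')[155:385,310:510]; cv2.imwrite('pics/t1z.png',cv2.resize(a,None,fx=2.6,fy=2.6,interpolation=2) )
a=cv2.imread('pics/side1.png')[215:425,220:430]; cv2.imwrite('pics/s1z.png',cv2.resize(a,None,fx=2.8,fy=2.8,interpolation=2))
```

```text
(no output)
```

View pics/t1z.png

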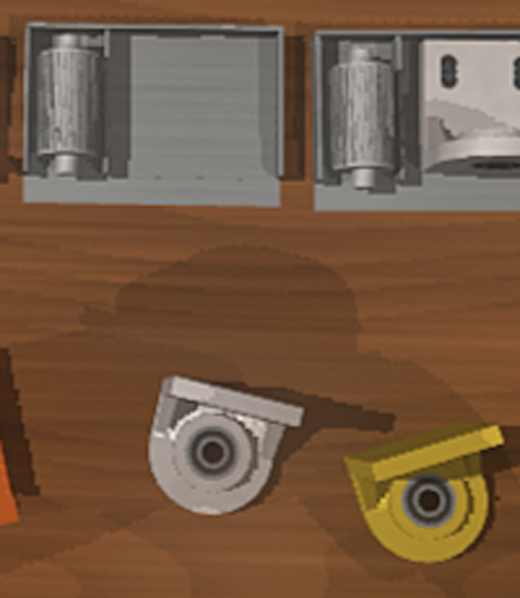

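View pics/s1z.png

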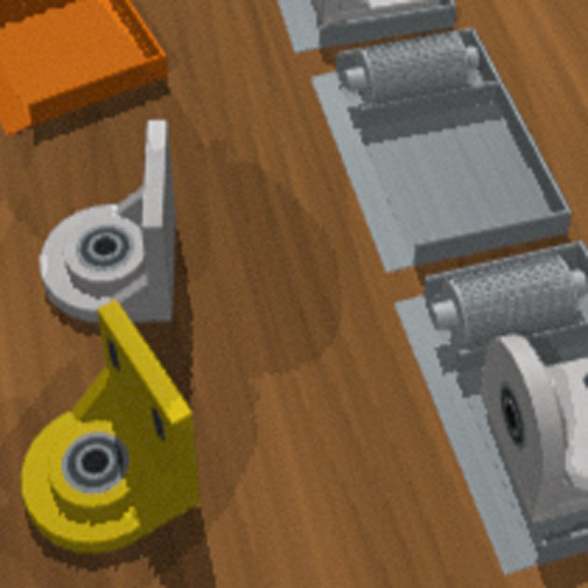

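```bash
cat > fit1.py <<'E'
from h import *
import pickle
from scipy.optimize import least_squares
P={n:pickle.load(open(n+'1.pkl','rb')) for n in('top','side')}
T=lambda l:[(a/2.6+310-.3,b/2.6+155-.3) for a,b in l]
S=lambda l:[(a/2.8+220-.3,b/2.8+215-.3) for a,b in l]
# bracket pts in lying: (u fwd, l left, up)
bp=[(0,.04,.088),(0,-.04,.088),(-.012,-.04,.088),(-.012,.04,.088),(-.04,0,.019)]
bt=T([(172,377),(302,408),(297,426),(165,392),(212,452)])
bs=S([(166,121),(162,226),(143,226),(149,120),(104,246)])
bp2=[(0,-.04,0)]; bs2=S([(171,320)])
tp=[(-.059,.0855,0),(-.059,-.0855,0),(.059,.0855,.02),(.059,-.0855,.02)]
tt=T([(23,203),(281,206),(26,26),(284,26)])
ts=S([(313,77),(387,270),(472,31),(570,212)])
def W(s,pts):
    c,d=np.cos(s[2]),np.sin(s[2])
    return [(s[0]+c*a-d*b,s[1]+d*a+c*b,z) for a,b,z in pts]
def fit(obs,x0):
    f=lambda s:np.concatenate([np.subtract(proj(P[n],X),m) for n,pts,ms in obs for X,m in zip(W(s,pts),ms)])
    r=least_squares(f,x0,loss='soft_l1'); print(np.round(r.x,4),np.degrees(r.x[2])); print(np.round(f(r.x).reshape(-1,2),1).tolist()); return r.x
fit([('top',bp,bt),('side',bp,bs),('side',bp2,bs2)],[.35,-.1,0]);fit([('top',bp,bt)],[.35,-.1,0])
fit([('top',tp,tt),('side',tp,ts)],[.5,-.05,0]);fit([('top',tp,tt)],[.5,-.05,0])
E
python3 fit1.py
```

```text
[ 0.4545 -0.0875 -0.2163] -12.394453946149415
[[0.1, -1.0], [0.0, -0.4], [0.2, 0.2], [1.0, 0.7], [-0.8, -0.3], [0.2, -1.1], [0.1, -0.1], [-1.0, 0.1], [-1.0, -0.6], [0.2, 0.5], [0.2, 0.1]]
[ 0.4541 -0.0872 -0.2098] -12.01789487238143
[[-0.1, -0.6], [-0.1, -0.4], [0.2, 0.2], [0.8, 1.1], [-0.8, -0.0]]
[ 0.6356 -0.0386  0.0121] 0.6924642638058411
[[0.1, -0.1], [-0.4, 0.1], [-0.2, -1.3], [0.0, -0.1], [-1.5, 0.6], [-0.5, 1.1], [-0.0, -1.3], [0.6, 0.2]]
[ 0.635  -0.0388  0.0168] 0.9628832177967757
[[0.4, 0.5], [-0.1, 0.2], [-0.2, -0.7], [-0.0, -0.1]]
```

Request:
servo_tool([
  [[0,0,0,0,0,0.112],[0,0,0,0,0,0.112],[0,0,0,0,0,0.112],[0,0,0,0,0,0.112],[0,0,0,0,0,0]],
], gripper=0, newtons=40)

```text
time: 1.0
ee_pos: [0.1274, -0.535, 0.2503]
tcp_rot: [180.0, -0.0, -12.4]
wrist_force: [0.1, -0.1, -0.0]
opening: 0.0128
```

Request:
servo_tool([
  [[15,-42,0,0,0,0],[15,-42,0,0,0,0],[15,-42,0,0,0,0],[15,-42,0,0,0,0],[15,-42,0,0,0,0]],
])

```text
time: 1.5
ee_pos: [0.2458, -0.3443, 0.2504]
tcp_rot: [180.0, -0.0, -12.1]
wrist_force: [0.4, -0.5, -0.0]
opening: 0.0003
```

Request:
servo_tool([
  [[15,-42,0,0,0,0],[15,-42,0,0,0,0],[15,-42,0,0,0,0],[15,-42,0,0,0,0],[15,-42,0,0,0,0]],
])

```text
time: 2.0
ee_pos: [0.3638, -0.1548, 0.2506]
tcp_rot: [180.0, -0.1, -12.1]
wrist_force: [1.5, -0.7, 0.1]
opening: -0.0002
```

Request:
servo_tool([
  [[15,-42,0,0,0,0],[15,-42,0,0,0,0],[0,0,0,0,0,0],[0,0,0,0,0,0]],
])

```text
time: 2.4
ee_pos: [0.4095, -0.0853, 0.2502]
tcp_rot: [-179.8, 0.0, -11.7]
wrist_force: [0.5, 0.3, 0.0]
opening: -0.0001
```

Request:
servo_tool([
  [[0,-8,35,0,0,0],[0,0,40,0,0,0],[0,0,40,0,0,0],[0,0,35,0,0,0],[0,0,13,0,0,0]],
])

```text
time: 2.9
ee_pos: [0.408, -0.0829, 0.0843]
tcp_rot: [-179.6, 0.2, -11.7]
wrist_force: [-0.0, -0.3, 0.2]
opening: -0.0002
```

Run:
```python
from h import *
p=shot('side','s2.png'); a=cv2.imread('pics/s2.png')[150:430,130:430]; cv2.imwrite('pics/s2z.png',cv2.resize(a,None,fx=2,fy=2))
o=bot.get_obs(); print(o['ee_pos'],o['tcp_rot'])
e=o['ee_pos']-[.4543,-.0873,0]; u=np.array([np.cos(-.214),np.sin(-.214)]); print('u',e[:2]@u,'lat',-e[0]*u[1]+e[1]*u[0])
```

```text
[ 0.40813123 -0.08270554  0.08410943] [-179.57276348    0.25687914  -11.66023471]
u -0.046091351130983 lat -0.005315225420789452
```

View pics/s2z.png

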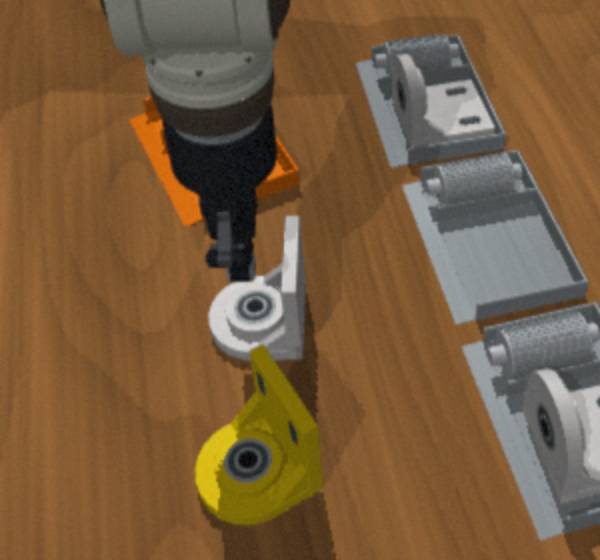

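The closed fingers are inside the bracket at about (230,270) in the zoomed side view, behind the foot wall at (292,260), and 5 mm off centre. I'll correct that and push to tip it.

Request:
servo_tool([
  [[8,-5,-2,0,0,0],[10,0,0,0,0,0],[10,0,0,0,0,0],[10,0,0,0,0,0],[10,0,1,0,0,0]],
])

```text
time: 3.45
ee_pos: [0.4591, -0.0898, 0.089]
tcp_rot: [-179.4, -0.1, -11.4]
wrist_force: [-0.2, -1.2, 1.3]
opening: -0.0
```

Request:
servo_tool([
  [[10,0,2,0,0,0],[10,0,2,0,0,0],[10,0,2,0,0,0],[8,0,2,0,0,0]],
])

```text
time: 3.85
ee_pos: [0.4958, -0.0971, 0.08]
tcp_rot: [-179.4, 0.0, -11.4]
wrist_force: [-0.4, -0.9, -0.7]
opening: -0.0
```

Run:
```python
from h import *
p=shot('side','s3.png'); a=cv2.imread('pics/s3.png')[150:430,130:430]; cv2.imwrite('pics/s3z.png',cv2.resize(a,None,fx=2,fy=2))
```

```text
(no output)
```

View pics/s3z.png

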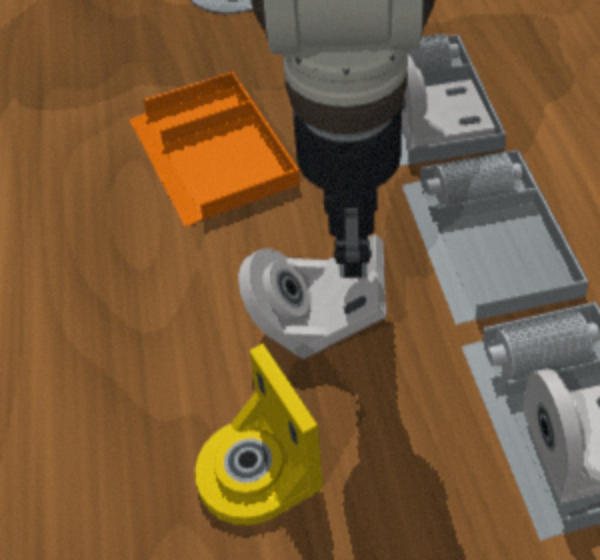

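The bracket is tilted roughly 45° and the finger is still at its foot, at (350,270). I'll push a little further.

Request:
servo_tool([
  [[8,0,2,0,0,0],[6,0,3,0,0,0],[0,0,0,0,0,0],[0,0,0,0,0,0],[0,0,0,0,0,0]],
])

```text
time: 4.4
ee_pos: [0.5085, -0.0997, 0.0755]
tcp_rot: [-179.4, 0.0, -11.4]
wrist_force: [-0.5, -0.2, -0.8]
opening: -0.0003
```

Run:
```python
from h import *
p=shot('side','s4.png'); a=cv2.imread('pics/s4.png')[150:430,130:430]; cv2.imwrite('pics/s4z.png',cv2.resize(a,None,fx=2,fy=2))
```

```text
(no output)
```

View pics/s4z.png

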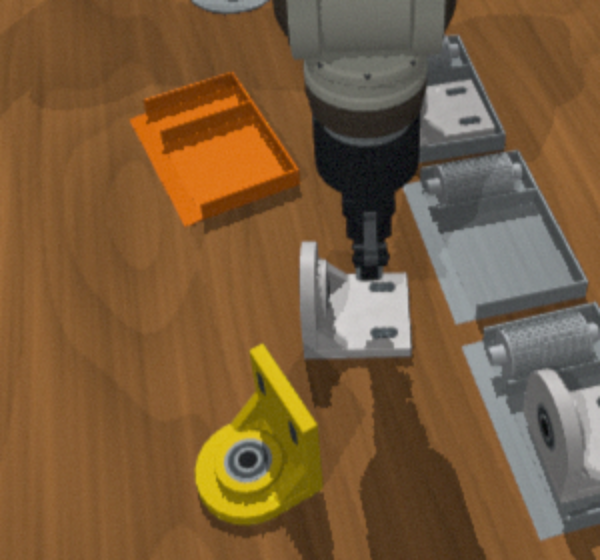

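Standing. I'll lift clear, turn the jaws, then measure again.

Request:
servo_tool([
  [[0,0,-35,0,0,0],[0,0,-45,0,0,0],[0,0,-45,0,0,0],[-40,0,0,0,0,0],[-45,0,0,0,0,0]],
], gripper=50)

```text
time: 4.95
ee_pos: [0.4255, -0.0842, 0.2018]
tcp_rot: [-179.4, -0.2, -11.4]
wrist_force: [-1.1, 0.3, 1.1]
opening: 0.0502
```

Request:
servo_tool([
  [[-40,0,0,0,0,0],[0,0,0,0,0,-0.14],[0,0,0,0,0,-0.14],[0,0,0,0,0,-0.14],[0,0,0,0,0,-0.14]],
])

```text
time: 5.45
ee_pos: [0.3856, -0.0762, 0.2007]
tcp_rot: [-179.6, -0.3, 21.0]
wrist_force: [0.8, -0.1, 0.9]
opening: 0.0498
```

Request:
servo_tool([
  [[0,0,0,0,0,-0.14],[0,0,0,0,0,-0.14],[0,0,0,0,0,-0.14],[0,0,0,0,0,-0.14],[0,0,0,0,0,-0.14]],
])

```text
time: 5.95
ee_pos: [0.3857, -0.0762, 0.2006]
tcp_rot: [-179.9, -0.5, 61.1]
wrist_force: [-0.6, 0.5, -0.2]
opening: 0.0499
```

Run:
```python
from h import *
import pickle
for n in('top','side'):
    p=shot(n,n+'5.png'); pickle.dump(p,open(n+'5.pkl','wb'))
a=cv2.imread('pics/top5.png')[200:360,320:480]; cv2.imwrite('pics/t5z.png',cv2.resize(a,None,fx=3.6,fy=3.6,interpolation=2) )
a=cv2.imread('pics/side5.png')[240:400,230:390]; cv2.imwrite('pics/s5z.png',cv2.resize(a,None,fx=3.6,fy=3.6,interpolation=2))
print(bot.get_obs()['ee_pos'],bot.get_obs()['tcp_rot'])
```

```text
[ 0.38570638 -0.07623962  0.20053163] [-179.8522759    -0.54574532   60.92953452]
```

View pics/t5z.png

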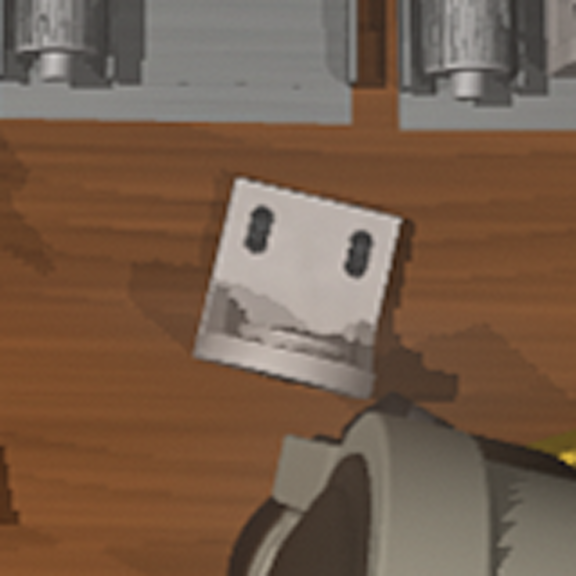

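View pics/s5z.png

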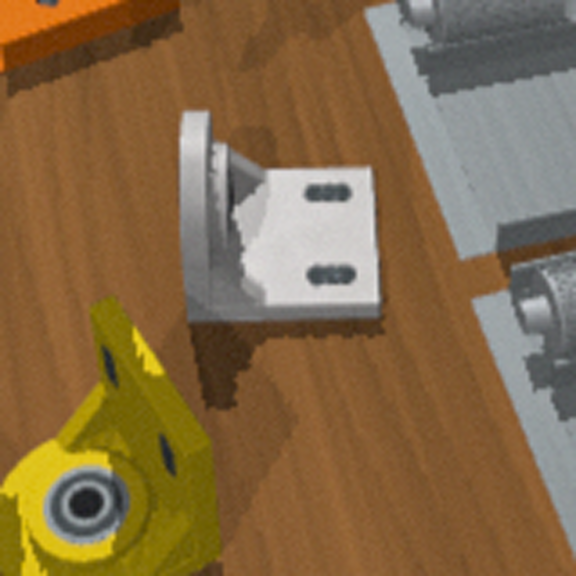

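Run:
```python
from fit1 import *
P.update({n:pickle.load(open(n+'5.pkl','rb')) for n in('top','side')})
t=lambda l:[(a/3.6+320-.3,b/3.6+200-.3) for a,b in l]
s=lambda l:[(a/3.6+230-.3,b/3.6+240-.3) for a,b in l]
print('now')
x=fit([('top',[(.088,.04,.012),(.088,-.04,.012)],t([(236,178),(402,219)])),('side',[(.088,.04,.012),(.088,-.04,.012),(.088,-.04,0),(0,-.04,0)],s([(372,168),(380,303),(380,318),(189,321)]))],[.45,-.09,-.2])
c,d=np.cos(x[2]),np.sin(x[2]); print('grasp',x[0]+.01*c,x[1]+.01*d)
```

```text
[ 0.4545 -0.0875 -0.2163] -12.394453946149415
[[0.1, -1.0], [0.0, -0.4], [0.2, 0.2], [1.0, 0.7], [-0.8, -0.3], [0.2, -1.1], [0.1, -0.1], [-1.0, 0.1], [-1.0, -0.6], [0.2, 0.5], [0.2, 0.1]]
[ 0.4541 -0.0872 -0.2098] -12.01789487238143
[[-0.1, -0.6], [-0.1, -0.4], [0.2, 0.2], [0.8, 1.1], [-0.8, -0.0]]
[ 0.6356 -0.0386  0.0121] 0.6924642638058411
[[0.1, -0.1], [-0.4, 0.1], [-0.2, -1.3], [0.0, -0.1], [-1.5, 0.6], [-0.5, 1.1], [-0.0, -1.3], [0.6, 0.2]]
[ 0.635  -0.0388  0.0168] 0.9628832177967757
[[0.4, 0.5], [-0.1, 0.2], [-0.2, -0.7], [-0.0, -0.1]]
now
[ 0.4553 -0.0884 -0.2221] -12.723252021742425
[[0.1, -0.7], [-0.3, -0.6], [-0.1, -0.5], [-0.1, 0.1], [-0.2, 0.3], [-0.7, 0.6]]
grasp 0.4651003072860924 -0.09060787467152577
```

Request:
servo_tool([
  [[0,0,0,0,0,-0.142],[0,0,0,0,0,-0.142],[1,27,0,0,0,0],[1,27,0,0,0,0],[1,27,0,0,0,0]],
])

```text
time: 6.55
ee_pos: [0.4664, -0.0916, 0.2006]
tcp_rot: [180.0, -0.6, 76.8]
wrist_force: [-0.0, -0.7, 1.2]
opening: 0.0497
```

Request:
servo_tool([
  [[0,0,0,0,0,0],[0,0,0,0,0,0]],
])

```text
time: 6.75
ee_pos: [0.4652, -0.0914, 0.2]
tcp_rot: [-179.9, -0.6, 76.9]
wrist_force: [-0.1, 0.5, -0.4]
opening: 0.0496
```

Request:
servo_tool([
  [[0,0,35,0,-0.01,0],[0,0,40,0,0,0],[0,0,40,0,0,0],[0,0,25,0,0,0],[0,0,10,0,0,0]],
])

```text
time: 7.25
ee_pos: [0.4634, -0.0907, 0.0482]
tcp_rot: [-179.8, 0.0, 77.0]
wrist_force: [-0.2, 0.3, 0.1]
opening: 0.0499
```

Request:
servo_tool([
  [[0,0,0,0,0,0],[0,0,0,0,0,0]],
])

```text
time: 7.45
ee_pos: [0.466, -0.0912, 0.052]
tcp_rot: [179.9, 0.0, 77.0]
wrist_force: [0.4, 0.0, -0.4]
opening: 0.0504
```

Run:
```python
from h import *
p=shot('side','s6.png'); a=cv2.imread('pics/s6.png')[150:430,130:430]; cv2.imwrite('pics/s6z.png',cv2.resize(a,None,fx=2,fy=2))
```

```text
(no output)
```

View pics/s6z.png

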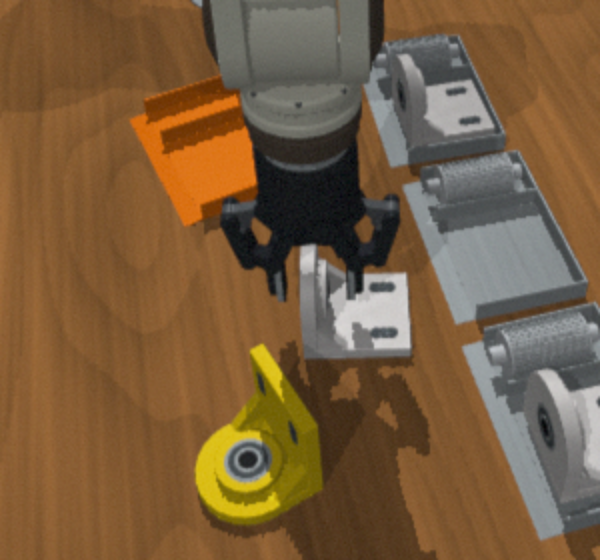

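The jaws straddle the upright: one finger at (278,280), the other at (355,280). I'll close them gently.

Request:
servo_tool([
  [[0,0,0,0,0,0],[0,0,0,0,0,0],[0,0,0,0,0,0],[0,0,0,0,0,0],[0,0,0,0,0,0]],
], gripper=0, newtons=35)

```text
time: 8.0
ee_pos: [0.4659, -0.0912, 0.0514]
tcp_rot: [180.0, 0.0, 77.1]
wrist_force: [-3.0, 1.2, 6.1]
opening: 0.0199
```

Request:
servo_tool([
  [[0,0,-3,0,0,0],[0,0,-3,0,0,0],[0,0,-2,0,0,0],[0,0,0,0,0,0],[0,0,0,0,0,0]],
])

```text
time: 8.5
ee_pos: [0.4654, -0.0911, 0.0582]
tcp_rot: [-180.0, 0.0, 77.1]
wrist_force: [0.8, -0.0, -4.6]
opening: 0.0195
```

Request:
servo_tool([
  [[0,0,0,0,0,-0.08],[0,0,0,0,0,-0.08],[0,0,0,0,0,-0.08],[12,0,0,0,0,0],[12,0,0,0,0,0]],
])

```text
time: 9.0
ee_pos: [0.465, -0.0664, 0.0582]
tcp_rot: [-180.0, -0.0, 90.7]
wrist_force: [-0.2, 1.2, -4.7]
opening: 0.0197
```

Request:
servo_tool([
  [[0,25,0,0,0,0],[0,25,0,0,0,0],[0,25,0,0,0,0],[0,0,0,0,0,0],[0,0,0,0,0,0]],
])

```text
time: 9.5
ee_pos: [0.54, -0.0651, 0.0578]
tcp_rot: [-179.9, -0.0, 90.8]
wrist_force: [-0.8, -0.1, -6.4]
opening: 0.02
```

Run:
```python
from h import *
for n in('top','side'):
    p=shot(n,n+'7.png')
a=cv2.imread('pics/side7.png')[150:430,200:500]; cv2.imwrite('pics/s7z.png',cv2.resize(a,None,fx=2,fy=2))
```

```text
(no output)
```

View pics/s7z.png

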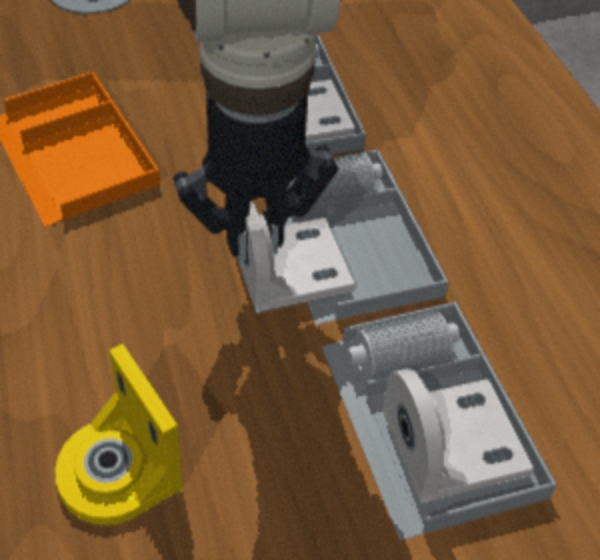

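View pics/top7.png

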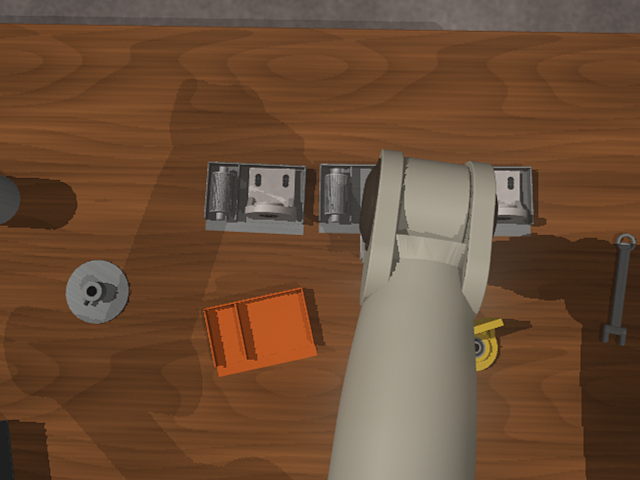

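The bracket is held level and square, with its toe at the front of the empty bay (350,270). Next I'll carry it on.

Request:
servo_tool([
  [[0,22,0,0,0,0],[0,22,0,0,0,0],[0,20,0,0,0,0],[0,0,0,0,0,0],[0,0,0,0,0,0]],
])

```text
time: 10.1
ee_pos: [0.6034, -0.0649, 0.0581]
tcp_rot: [-179.9, -0.0, 90.8]
wrist_force: [0.5, -0.8, -5.0]
opening: 0.0194
```

Request:
servo_tool([
  [[0,0,2,0,0,0],[0,0,2,0,0,0],[0,0,1,0,0,0],[0,0,0,0,0,0]],
])

```text
time: 10.5
ee_pos: [0.6038, -0.0651, 0.0534]
tcp_rot: [-180.0, 0.0, 90.8]
wrist_force: [0.0, 0.8, -4.4]
opening: 0.0194
```

Run:
```python
from h import *
p=shot('side','s8.png'); a=cv2.imread('pics/s8.png')[170:340,290:460]; cv2.imwrite('pics/s8z.png',cv2.resize(a,None,fx=3.5,fy=3.5,interpolation=2))
```

```text
(no output)
```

View pics/s8z.png

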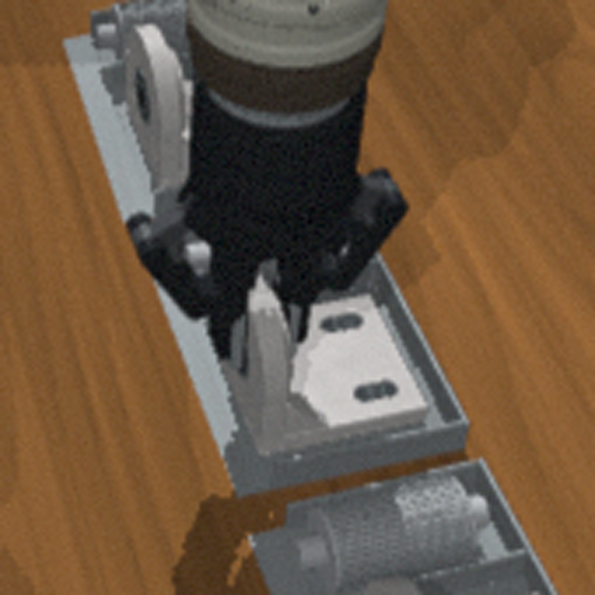

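Request:
servo_tool([
  [[0,2,0,0,0,0],[0,2,0,0,0,0],[0,2,0,0,0,0],[0,1,0,0,0,0],[0,0,0,0,0,0]],
])

```text
time: 11.05
ee_pos: [0.6114, -0.065, 0.0533]
tcp_rot: [-180.0, 0.0, 90.8]
wrist_force: [0.4, 0.4, -4.2]
opening: 0.0196
```

Request:
servo_tool([
  [[0,1,0,0,0,0],[0,1,0,0,0,0],[0,0,0,0,0,0]],
])

```text
time: 11.35
ee_pos: [0.6133, -0.065, 0.0533]
tcp_rot: [-180.0, 0.0, 90.8]
wrist_force: [0.8, -0.6, -4.5]
opening: 0.0195
```

Request:
servo_tool([
  [[0,1,0,0,0,0],[0,0,0,0,0,0]],
])

```text
time: 11.55
ee_pos: [0.6138, -0.0649, 0.0533]
tcp_rot: [-179.9, -0.0, 90.8]
wrist_force: [-3.4, 1.4, -3.8]
opening: 0.0195
```

Request:
servo_tool([
  [[0,1,0,0,0,0],[0,0,0,0,0,0]],
])

```text
time: 11.75
ee_pos: [0.6139, -0.0648, 0.0534]
tcp_rot: [-179.8, -0.0, 90.8]
wrist_force: [-9.1, 1.4, 2.0]
opening: 0.0195
```

Request:
servo_tool([
  [[0,1,0,0,0,0],[0,0,0,0,0,0]],
])

```text
time: 11.95
ee_pos: [0.614, -0.0647, 0.0535]
tcp_rot: [-179.7, -0.0, 90.8]
wrist_force: [-14.8, 1.8, 5.4]
opening: 0.0193
```

Back-wall contact came at x=0.614, as computed. I'll ease off, lower and release.

Request:
servo_tool([
  [[0,-2,0,0,0,0],[0,-1,0,0,0,0],[0,0,0.5,0,0,0],[0,0,0.5,0,0,0],[0,0,0,0,0,0]],
])

```text
time: 12.45
ee_pos: [0.6133, -0.065, 0.0531]
tcp_rot: [180.0, 0.0, 90.8]
wrist_force: [-4.8, -0.1, 3.0]
opening: 0.0191
```

Request:
servo_tool([
  [[0,0,0,0,0,0],[0,0,0,0,0,0],[0,0,0,0,0,0],[0,0,0,0,0,0]],
], gripper=45)

```text
time: 12.85
ee_pos: [0.6133, -0.065, 0.0524]
tcp_rot: [180.0, 0.0, 90.8]
wrist_force: [0.3, -0.6, -0.3]
opening: 0.0452
```

Request:
servo_tool([
  [[0,0,-15,0,0,0],[0,0,-35,0,0,0],[0,0,-45,0,0,0],[0,0,-45,0,0,0],[0,0,-30,0,0,0]],
])

```text
time: 13.35
ee_pos: [0.6135, -0.065, 0.2273]
tcp_rot: [179.8, 0.0, 90.8]
wrist_force: [0.9, 1.0, -0.5]
opening: 0.045
```

Request:
servo_tool([
  [[0,-45,0,0,0,0],[0,-45,0,0,0,0],[0,-45,0,0,0,0],[0,-45,0,0,0,0],[0,-40,0,0,0,0]],
])

```text
time: 13.85
ee_pos: [0.3913, -0.0681, 0.2235]
tcp_rot: [179.9, 0.0, 90.8]
wrist_force: [0.9, -0.1, 1.0]
opening: 0.0449
```

Run:
```python
from h import *
import pickle
for n in('top','side'):
    p=shot(n,n+'9.png'); pickle.dump(p,open(n+'9.pkl','wb'))
a=cv2.imread('pics/top9.png')[150:260,310:430]; cv2.imwrite('pics/t9z.png',cv2.resize(a,None,fx=5,fy=5,interpolation=2) )
a=cv2.imread('pics/side9.png')[210:330,320:440]; cv2.imwrite('pics/s9z.png',cv2.resize(a,None,fx=5,fy=5,interpolation=2))
```

```text
(no output)
```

View pics/t9z.png

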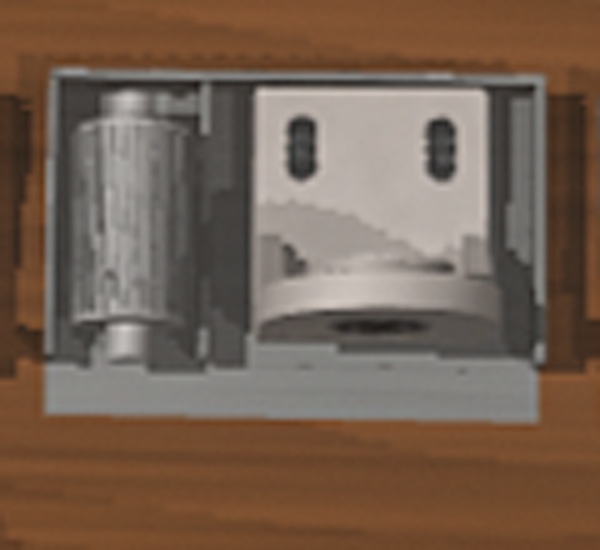

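View pics/s9z.png

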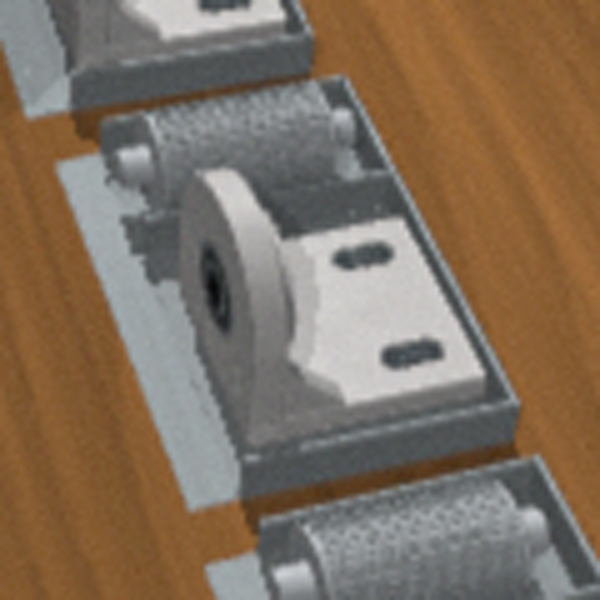

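View pics/top9.png

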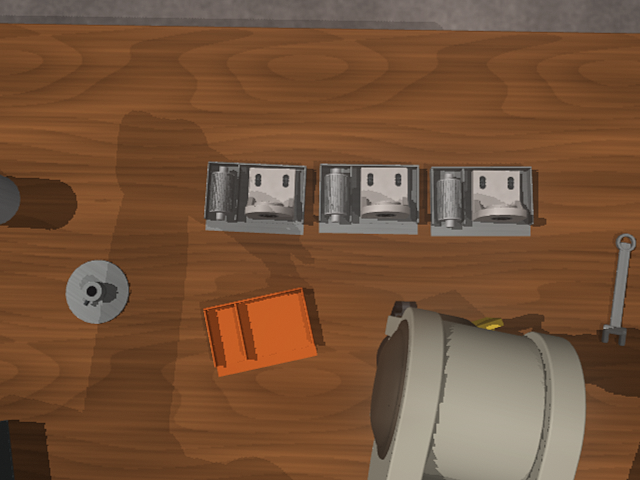

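The bracket is in the bay with its toe at the back wall, at zoomed (255,88)–(486,92), matching its neighbours. Now a numeric check.

Run:
```python
from h import *
import pickle
p=pickle.load(open('top9.pkl','rb'));s=pickle.load(open('side9.pkl','rb'))
A,B=[ray(p,a/5+310-.3,b/5+150-.3,.0135) for a,b in((255,88),(486,92))]
C,D=[ray(s,a/5+320-.3,b/5+210-.3,.0135) for a,b in((402,219),(484,378))]
t=np.array([.635,-.0387]);y=.0145;R=np.array([[np.cos(y),np.sin(y)],[-np.sin(y),np.cos(y)]])
for a,b in((A,B),(C,D)):
    m=(a+b)/2; d=a-b; print('toe in bay',R@(m[:2]-t)-[.056,-.0265],'width',np.linalg.norm(d),'yaw rel deg',np.degrees(np.arctan2(-d[0],d[1])-y))
```

```text
toe in bay [-0.00113765  0.00068451] width 0.07985780913609862 yaw rel deg -0.48806376560465475
toe in bay [-0.00055889 -0.00078696] width 0.07862846563391494 yaw rel deg -0.6783738058276229
```

```bash
python3 -c "
from workcell import bot
print(bot.job_done())"
```

```text
the job is handed in; nothing more can be done
None
```

The bracket stands on its foot in the empty bay, toe against the back wall and the same way round as the other two. The job was handed in at about 14 s on the robot's clock.

I tipped it up with the closed fingers, then gripped it by the upright and boss. It did not slide in along the floor. I carried it about 7 mm above the bench and lowered it to just above the tray floor before moving the toe to the wall. I pressed until the wrist force reached about 15 N at the wall, then eased off, released and backed the arm away.

| Last check | Top camera | Side camera | Limit |
|---|---|---|---|
| Toe short of the back wall | 1.1 mm | 0.6 mm | 8 mm |
| Sideways offset in the bay | 0.7 mm | 0.8 mm | 30 mm |
| Out of square with the tray | 0.5° | 0.7° | 7° |

- **Agreement:** the two cameras agree within their calibration of about 2 mm.
- **Other parts:** the other brackets and the rollers look unmoved in the last pictures, but I did not measure them. The arm hid most of the yellow look-alike in the last top view, but the moves stayed clear of it.
- **Upright angle:** I judged this by eye only. The bracket looks upright and flat on the tray floor.

No check failed.

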